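# Finish the slat tower and index it to the third stop

## Robot

A 7-joint arm with a two-finger parallel gripper is mounted at the origin on a cart in front of the work surface, level with it; the furniture and walls round the work are solid. World frame = base frame: x ahead of the robot, y to its left, z up, the work surface at z = 0. Lengths are in m, angles in rad, forces in N, time in s.
With the tool pointing down it reaches from about 0.425 to 0.95 m from the base axis. Payload 16.7 kg.
Tool frame: the origin (TCP) lies midway between the tips of the shut fingers; the grasp point (between the pads) lies 19 mm behind it (r.tcp_to_grasp is the distance from the TCP to the grasp point, in m); z points along the fingers, y is the line along which they close (so a half turn about z gives the same grasp; the last joint's range is limited). The gripper opens to 94 mm and grips with 3 to 60 N. Pads are 16 mm wide; open, the fingers measure 119 mm over their backs; the gripper's body (75 mm by 177 mm) begins 78 mm behind the grasp point.
Start: joints at [1, 0.426, 0.074, 1.606, -0.034, 1.111, -0.067], TCP at [0.276, -0.616, 0.176] pointing down, gripper open.
Joint ranges: [-2.85, 2.85], [-0.5, 2.14], [-1.23, 1.37], [0.21, 2.46], [-1.02, 4.16], [0.16, 2.05], [-2.73, 2.73]. Speed limits (rad/s): [1.89, 1.89, 2.39, 2.39, 3.01, 3.01, 3.01].

## Interface

Orientations are given as [roll, pitch, yaw] about the fixed x, y, z axes, in that order (R = Rz(yaw) Ry(pitch) Rx(roll)).
In Python, from workcell import r gives the robot as it stands.
- The arm moves only by the tool move_arm, never from a script. Its argument "plan" is a list that holds one entry, the list of rows, each a list of 7 numbers: the turn, a rotation vector about the tool's x, y, z in rad, then the shift along the tool's x, y, z in mm, then the opening, from 0 (shut) to 1 (fully open). A call has 1 to 12 rows; each row shifts and turns the commanded pose from where the row before left it, along the tool's axes as they then stand; what a row does not reach is not made up. A row lasts 1/10 s, in which the tool goes at most 50 mm and 8.59 degrees, less where a joint would pass 70% of its speed; a pose out of reach is approached as far as the arm can. A call is refused whole if a number of a shift passes 50 or a number of a turn 0.15, either way. A call with a gripper value outside its range is refused whole. The fingers move at their own pace and stop on an object; "newtons" is the grip in N (left out, the last holds). Time passes only in rows, so rows that do not move let the fingers close. It gives the time, the measured TCP pose, the force, the opening and the grip force at its end, in the units of the state.
- r.read_state(): the state, without advancing time (a new reading comes with each control period).
- r.grab_frame(name): name is "side" or "top" or "wrist"; returns (picture, depth): 384x512x3 uint8, blue, green, red; 384x512 float32, m along the optical axis (not along the pixel's ray), 0 where there is no reading.
- r.camera_model(name): a dict with "fx", "fy", "cx", "cy" (pixels), "D" ([k1, k2, p1, p2, k3] as OpenCV has them; the pictures are not rectified), "extrinsics" (4x4, takes a point from world to camera coordinates). Camera axes: x right, y down, z forward; pixel columns grow to the right and rows downward; lengths in m; the calibration is good to about 2 mm. A picture is of the moment at which its call begins: read the wrist's pose just before it. camera_model takes no time and is no camera call; for the wrist camera it gives the pose at the moment of the call.
- r.sign_off(): hands the job in; it is judged then, once.
The state is a dict: "clock": time; "joints": joint angles; "qd": joint speeds; "joint_torque": joint torques, N m; "tool_pos": TCP position; "tool_rot": TCP orientation; "wrist_force": force on the tool from outside, world axes, zero at the start; "torque": the same for the moment, N m; "grip_width": finger opening in m; "gripper_force": force on a finger pad.
Only numpy, scipy, OpenCV 4.12 (cv2) and the standard library are available. Lean on these libraries where they do the work, as an engineer would, in place of code of your own. Each camera call takes 0.05 s, during which the arm holds its last target. There are 200 camera calls.

## Task

Finish the little slat tower on the turntable: lay the two loose slats crosswise on its top layer, one directly above each slat of the bottom layer. Then take the index knob, wind it back anticlockwise to its end stop, and from there turn it clockwise, counting the clicks, to the third stop and not past it. Finish while still gripping the knob at the third stop, with the tower undisturbed; leave the other things on the desk alone.

Things in the scene. Friction and masses are not known exactly. Their poses are not given: they have to be found in the camera images.
- slat_1: loose light brown wooden slat lying flat on the desk, 110 x 18 x 14 mm (x along its length, z up), 22 g; origin at the centre of its underside
- slat_2: second loose slat, the same as slat_1
- index_table: blue indexing turntable fixed on the desk, 130 (its x) by 330 mm (its y), top 24 mm above the desk; origin on the desk, z up. Platter's axis at y = +85 mm, knob's axis at y = -90 mm, both x = 0. The platter turns with the knob, by the same angle and in the same direction. A small red pin beside the dial, 43 mm high, marks the end stop
- platter: round aluminium platter, 132 mm across, top 36 mm above the desk, origin on its axis 26 mm above the desk, axes turn with it. Fixed on it the unfinished tower: bottom layer two slats along the platter's y at x = +35 and -35 mm, second layer two slats along its x at y = +35 and -35 mm, all 110 x 18 x 14 mm
- tower_top (a point): centre of the top of the unfinished tower, on the platter's axis, 64 mm above the desk (the upper face of the second layer); its axes are the platter's
- handle: upright bar grip of the black index knob: 44 mm long (its x), 14 mm thick (its y), from 46 to 80 mm above the desk; origin at the centre of its underside on the knob's axis; the white line on top points to its +x. Below it a knob disc of 54 mm diameter (38 to 46 mm high), then a fixed dial of 84 mm with a black dot at each stop
- handle_grip (a point): point on the knob's axis in the middle of the bar grip, 66 mm above the desk
- knob_turn (a joint): knob angle, rad: 0 at the anticlockwise end stop, growing clockwise seen from above; detents every 24 degrees: 0, 0.419, 0.838, 1.257 (third stop), on to 2.513; 0.1 to 0.15 N m clicks it over. Found near the first or second stop. The handle's x points +0.628 rad from the turntable's x at the end stop, -0.628 at the third, where the platter is square with the base
- masking_tape: roll of masking tape lying flat, 94 mm across, 25 mm high; leave alone
- grit_pot: small white pot with a red lid, 66 mm across, 33 mm high; leave alone
- tape_measure: yellow and black tape measure standing on the desk, 30 x 83 x 64 mm; leave alone
Things that resemble listed ones, but are neither listed nor needed, are in the scene too. Leave any pink look-alike of the slat_2 alone.

How it is judged:
By the outcome, as a careful person would: the job done as asked, in the order asked, and still so for the second after the job is handed in, while the arm keeps its last pose, push and grip.
It also fails if it takes over 64 s, if anything falls off the work surface, if the arm or the gripper's body presses on something with over 40 N, if the wrist force passes 120 N, or if a joint passes its speed limit or range.

## Working session

There is one attempt and no reset: what is moved stays moved. The work goes in short steps, Python scripts to look and compute and a tool call to move; the robot and the scene stay as the last step left them, time stands still between calls to the robot, and variables do not carry over. Pictures are saved under pics/ and viewed, at most 10 in all, crops included, and the job is handed in when it is done.

Besides the shell and the picture viewer there is one more tool, called after "Call:" by a JSON object that holds its "method" and its "body". move_arm: Moves the arm, as the interface text tells. Its arguments: {"type":"object","properties":{"plan":{"type":"array"},"newtons":{"type":"number"}},"required":["plan"]}

```bash
mkdir -p pics; ls; cat > h.py <<'E'
import numpy as np, cv2, json
from workcell import r
def cam(n):
    m=r.camera_model(n); K=np.array([[m["fx"],0,m["cx"]],[0,m["fy"],m["cy"]],[0,0,1.]])
    return K,np.array(m["D"],float),np.array(m["extrinsics"])
def ray(c,uv):
    K,D,E=c; p=cv2.undistortPoints(np.array(uv,float).reshape(-1,1,2),K,D).reshape(-1,2)
    d=np.c_[p,np.ones(len(p))]@E[:3,:3]; o=-E[:3,:3].T@E[:3,3]
    return o,d
def onz(c,uv,z):
    o,d=ray(c,uv); return o+d*((z-o[2])/d[:,2])[:,None]
def proj(c,P):
    K,D,E=c; return cv2.projectPoints(np.array(P,float).reshape(-1,1,3),cv2.Rodrigues(E[:3,:3])[0],E[:3,3],K,D)[0].reshape(-1,2)
def tri(c1,u1,c2,u2):
    o1,d1=ray(c1,[u1]);o2,d2=ray(c2,[u2]);A=np.c_[d1[0],-d2[0]]
    s=np.linalg.lstsq(A,o2-o1,rcond=None)[0];a=o1+s[0]*d1[0];b=o2+s[1]*d2[0]
    return (a+b)/2,np.linalg.norm(a-b)
def deproj(c,uv,depth):
    o,d=ray(c,uv); z=np.array([depth[int(v),int(u)] for u,v in uv]); return o+d*z[:,None]
E
python3 - <<'E'
from h import *
s=r.read_state(); print({k:np.round(v,3).tolist() for k,v in s.items()}, r.tcp_to_grasp)
for n in ("top","side","wrist"):
    c=cam(n); im,d=r.grab_frame(n); np.savez(f"{n}0.npz",im=im,d=d,K=c[0],D=c[1],E=c[2]); print(n,c[0].round(1).tolist(),c[1],c[2].round(3).tolist())
    cv2.imwrite(f"pics/{n}0.png",im)
a=[cv2.imread(f"pics/{n}0.png") for n in("top","side")]
cv2.imwrite("pics/top0b.png",cv2.resize(a[0],(800,600),interpolation=cv2.INTER_CUBIC)); cv2.imwrite("pics/side0b.png",cv2.resize(a[1],(800,600),interpolation=cv2.INTER_CUBIC))
E
```

```text
pics
{'clock': 0.0, 'joints': [0.999, 0.427, 0.074, 1.607, -0.034, 1.111, -0.067], 'qd': [-0.001, 0.002, 0.001, 0.001, -0.0, -0.001, -0.002], 'joint_torque': [-0.002, -93.581, 3.665, -45.418, -0.049, 0.02, 0.0], 'tool_pos': [0.276, -0.615, 0.175], 'tool_rot': [-3.14, 0.0, 0.422], 'wrist_force': [0.136, -0.157, -0.606], 'torque': [-0.023, 0.03, 0.007], 'gripper_force': 0.0, 'grip_width': 0.094} 0.0188
top [[426.2, 0.0, 249.2], [0.0, 426.2, 190.5], [0.0, 0.0, 1.0]] [0.0197889 0.        0.        0.        0.       ] [[0.022, -1.0, 0.007, -0.036], [-0.998, -0.022, -0.053, 0.574], [0.054, -0.006, -0.999, 1.479], [0.0, 0.0, 0.0, 1.0]]
side [[360.5, 0.0, 256.1], [0.0, 360.5, 188.7], [0.0, 0.0, 1.0]] [-0.03716258  0.          0.          0.          0.        ] [[-0.839, -0.545, 0.01, 0.49], [-0.225, 0.329, -0.917, 0.205], [0.496, -0.771, -0.398, 0.68], [0.0, 0.0, 0.0, 1.0]]
wrist [[275.0, 0.0, 253.3], [0.0, 275.0, 192.3], [0.0, 0.0, 1.0]] [-0.05079667  0.          0.          0.          0.        ] [[0.409, -0.913, -0.003, -0.674], [-0.877, -0.393, 0.277, -0.029], [-0.254, -0.111, -0.961, 0.393], [0.0, 0.0, 0.0, 1.0]]
```

View pics/top0b.png

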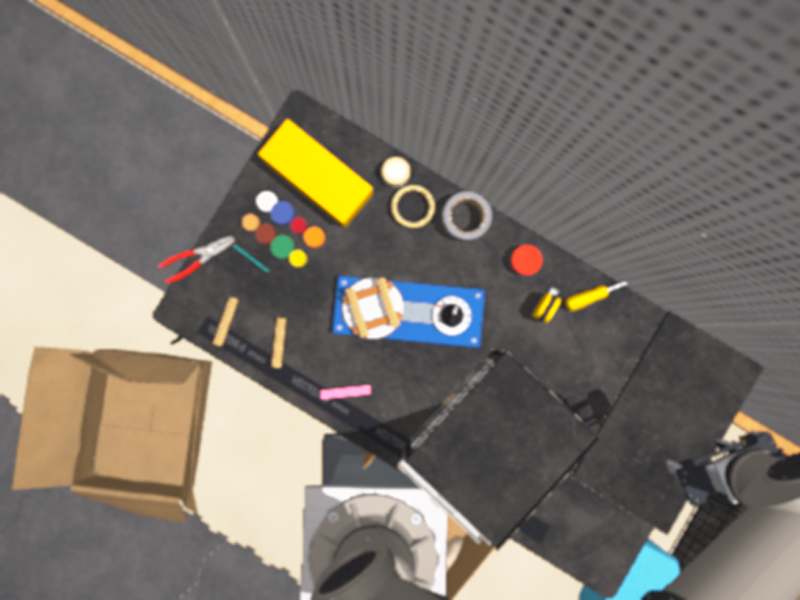

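View pics/side0b.png

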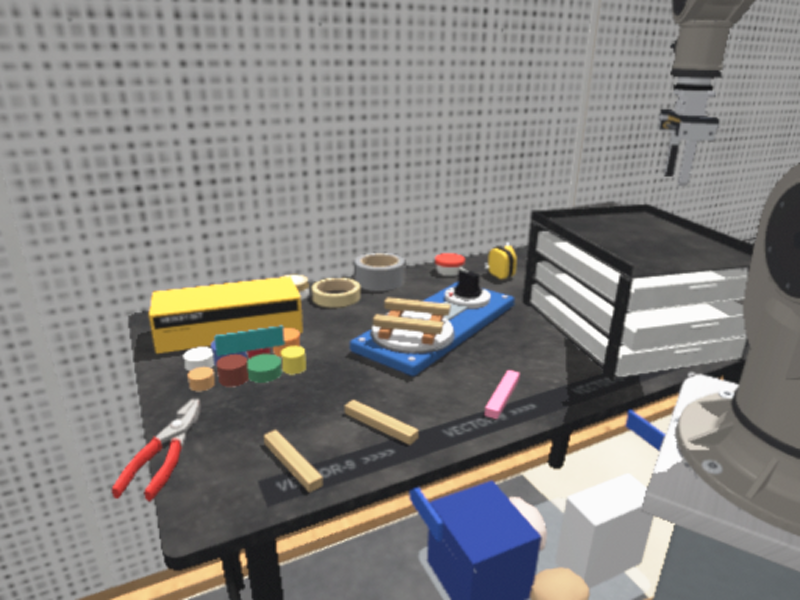

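The top view (800x600) shows loose light brown slats at (226,322) and (279,343). Possible confusions are the pink slat at (345,392), the tower's own slats at (355–395,305), and the tan tape ring at (412,206). I choose the two loose ones on the desk. The turntable is at (408,312), the knob at (452,315), and a letter tray obstructs at (505,440).

```bash
cat > m.py <<'E'
from h import *
def load(n):
    z=np.load(f"{n}0.npz"); return z["im"],z["d"],(z["K"],z["D"],z["E"])
T,dT,cT=load("top"); S,dS,cS=load("side")
def blobs(im,lo,hi,amin=40):
    h=cv2.cvtColor(im,cv2.COLOR_BGR2HSV); m=cv2.inRange(h,lo,hi)
    return m,[c for c in cv2.findContours(m,cv2.RETR_EXTERNAL,cv2.CHAIN_APPROX_NONE)[0] if cv2.contourArea(c)>amin]
for nm,im,d,c in(("top",T,dT,cT),("side",S,dS,cS)):
    print(nm,"wood")
    m,B=blobs(im,(10,60,110),(24,190,255))
    for b in B:
        q=cv2.minAreaRect(b); mm=np.zeros(m.shape,np.uint8); cv2.drawContours(mm,[b],-1,255,-1); mm=cv2.erode(mm,np.ones((3,3)))
        ys,xs=np.nonzero(mm); 
        if len(xs)<10: continue
        P=deproj(c,np.c_[xs,ys],d); med=np.median(P,0)
        print(np.round(q[0],1),np.round(q[1],1),round(q[2],1),"area",cv2.contourArea(b),"P",med.round(4))
# loose slats from top at z .014
m,B=blobs(T,(10,60,110),(24,190,255))
for b in B:
    q=cv2.minAreaRect(b)
    if abs(q[0][0]-145)<12 and abs(q[0][1]-206)<15 or abs(q[0][0]-178)<10 and abs(q[0][1]-219)<12:
        W=onz(cT,b.reshape(-1,2),.014)[:,:2].astype(np.float32); w=cv2.minAreaRect(W*1000); print("slat",np.round(w[0],1),np.round(w[1],1),round(w[2],1))
m,B=blobs(T,(100,150,80),(120,255,255),300)
for b in B:
    W=onz(cT,b.reshape(-1,2),.024)[:,:2].astype(np.float32)*1000; w=cv2.minAreaRect(W); print("blue",np.round(w[0],1),np.round(w[1],1),round(w[2],1),cv2.boxPoints(w).round(0).tolist())
# tray
ys,xs=np.mgrid[225:345:6,260:390:6]; P=deproj(cT,np.c_[xs.ravel(),ys.ravel()],dT); k=P[:,2]>.05
print("tray",P[k].min(0),P[k].max(0)); 
for p in [(318,226),(262,285),(318,345),(381,281)]: print(p,deproj(cT,[p],dT).round(3))
for n,p in dict(tape=(299,138),pot=(337,166),tm=(350,195),ring=(264,132)).items(): print(n,onz(cT,[p],.03).round(3))
crop=np.hstack([cv2.resize(T[165:245,125:325],(800,320),interpolation=cv2.INTER_CUBIC)]); cv2.imwrite("pics/crop1.png",np.vstack([crop,cv2.resize(S[160:320,150:350],(350,280)).repeat(1,0) if 0 else cv2.copyMakeBorder(cv2.resize(S[165:305,160:360],(400,280),interpolation=cv2.INTER_CUBIC),0,0,0,400,cv2.BORDER_CONSTANT)]))
E
python3 m.py
```

```text
top wood
[289.8 358.1] [36.6 43.1] 34.7 area 394.0 P [-0.1342 -0.2587 -0.507 ]
[489.8 278.1] [47.5 10.6] 31.0 area 336.5 P [ 0.212  -1.243  -0.6904]
[ 72.6 274.5] [120.4 105.3] 7.9 area 11194.0 P [ 0.1844  0.8403 -0.5956]
[178.  218.9] [ 7.9 32.5] 5.7 area 215.5 P [0.4698 0.223  0.0145]
[144.1 205.4] [ 7.8 33.6] 19.7 area 218.5 P [0.516  0.3427 0.0148]
[237.8 196.4] [32.9 32.1] 70.0 area 743.0 P [0.5512 0.0153 0.052 ]
[159.8 141.8] [12.  11.3] 45.0 area 107.5 P [0.7376 0.293  0.026 ]
[264. 132.] [28. 28.] 90.0 area 612.0 P [ 0.7855 -0.0714  0.0045]
[253. 109.] [18. 18.] 90.0 area 271.0 P [ 0.859  -0.0301  0.0362]
[96.7 40.9] [171.8  10.2] 31.2 area 1488.5 P [ 1.3679  0.7677 -0.6909]
side wood
[358. 373.] [20. 36.] 90.0 area 578.0 P [ 0.2976 -0.2369 -0.6624]
[ 97.5 376.4] [20.6 93.7] 78.7 area 1108.0 P [ 1.0614  0.2421 -0.6909]
[155.3 360.1] [16.1  4.1] 82.9 area 42.5 P [ 0.9674  0.0986 -0.6901]
[219.4 337.1] [15.5 93.4] 70.3 area 1249.5 P [ 0.8415 -0.127  -0.6926]
[312.8 302.7] [13.3 88.3] 69.9 area 861.5 P [ 0.5949 -0.5575 -0.6926]
[186.8 293.8] [47.4 12.7] 45.0 area 527.0 P [0.507 
[... 443 characters left out ...]
90.0 area 452.0 P [ 0.7815 -0.0671  0.0166]
[242.5 166.5] [ 5. 21.] 90.0 area 90.0 P [ 0.7831 -0.2214  0.0364]
[321.  167.5] [21. 18.] 90.0 area 232.5 P [ 0.5626 -0.3568  0.0353]
slat [470.  223.4] [ 27.4 113.1] 86.0
slat [514.9 342.9] [ 27.3 116.6] 72.4
blue [ 540.5 -127.7] [205.2 129.9] 85.8 [[468.0, -225.0], [598.0, -235.0], [613.0, -30.0], [483.0, -21.0]]
tray [ 0.08125266 -0.47932869  0.05172978] [ 0.49444155 -0.01403352  1.50807347]
(318, 226) [[ 0.458 -0.251  0.106]]
(262, 285) [[ 0.26  -0.072  0.088]]
(318, 345) [[ 0.095 -0.244  0.171]]
(381, 281) [[ 0.295 -0.435  0.18 ]]
tape [[ 0.762 -0.193  0.03 ]]
pot [[ 0.666 -0.327  0.03 ]]
tm [[ 0.566 -0.373  0.03 ]]
ring [[ 0.78 -0.07  0.03]]
```

View pics/crop1.png

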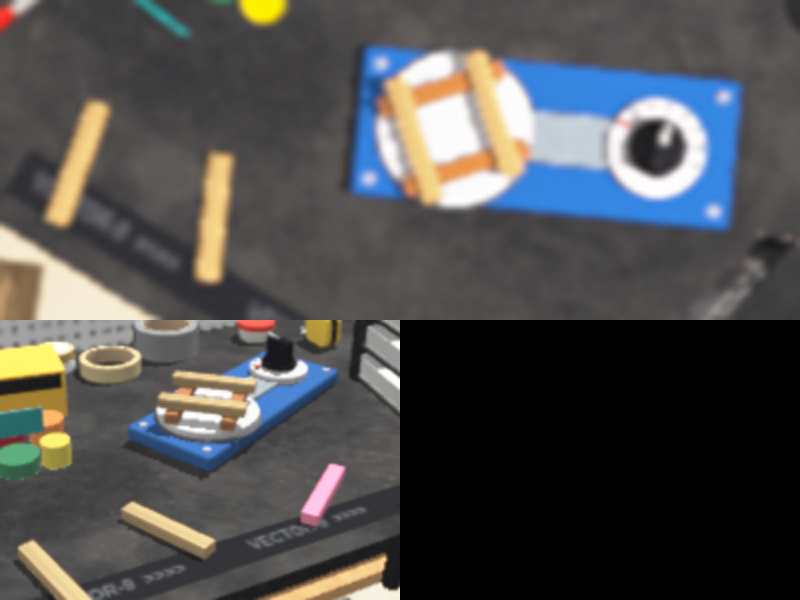

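The crop confirms it. The two loose light brown slats are on the desk at (75,165) and (215,215), with the pink one separate. The tower's second layer runs about 20° off world x, so the knob is near the second stop. I'll move up and over first, then look with the wrist camera.

Call:
{"method": "move_arm", "body": {"plan": [[[0,0,0,0,0,-35,1],[0,0,0,0,0,-40,1],[0,0,0,0,0,-40,1],[0,0,0,30,-28,-25,1],[0,0,0,35,-33,0,1],[0,0,0,35,-33,0,1],[0,0,0,35,-33,0,1],[0,0,0,35,-33,0,1],[0,0,0,35,-33,0,1],[0,0,0,35,-33,0,1],[0,0,0,35,-33,0,1],[0,0,0,35,-33,0,1]]]}}

```text
clock: 1.35
tool_pos: [0.4398, -0.2206, 0.3162]
tool_rot: [3.141, -0.0, 0.422]
wrist_force: [1.5, 0.2, -0.7]
grip_width: 0.094
gripper_force: 0.0
```

```bash
python3 - <<'E'
from h import *
s=r.read_state(); print(s["clock"],np.round(s["joints"],3),np.round(s["tool_pos"],4),np.round(s["tool_rot"],3),np.round(s["wrist_force"],1))
c=cam("wrist"); im,d=r.grab_frame("wrist"); np.savez("w1.npz",im=im,d=d,K=c[0],D=c[1],E=c[2])
print("cam pos",-c[2][:3,:3].T@c[2][:3,3],c[2][2,:3]); cv2.imwrite("pics/w1.png",cv2.resize(im,(800,600)))
E
```

```text
1.35 [ 0.541  0.03  -0.211  1.801  0.007  1.31  -0.821] [ 0.4398 -0.2206  0.3162] [ 3.141 -0.     0.422] [ 1.5  0.2 -0.7]
cam pos [ 0.51329711 -0.18772132  0.52492758] [-0.25288208 -0.11189514 -0.96100475]
```

View pics/w1.png

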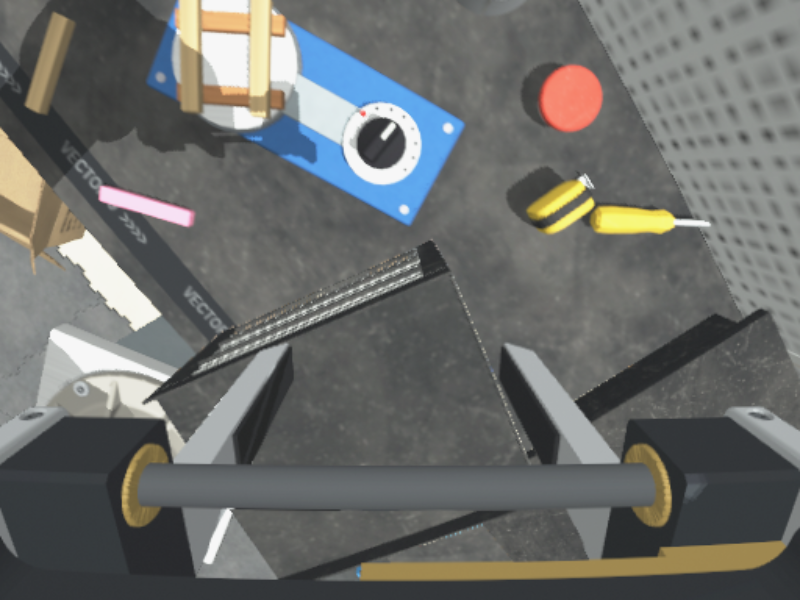

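The wrist view (800x600) shows the tower at (230,60) cut by the top edge, the knob at (382,140) with its white line pointing up-right, the red pin at (362,113), and the tray corner at (435,250). I'll shift left to see the tower and slats whole.

Call:
{"method": "move_arm", "body": {"plan": [[[0,0,0,21,-37,0,1],[0,0,0,21,-37,0,1],[0,0,0,21,-37,0,1],[0,0,0,21,-37,0,1],[0,0,0,21,-37,0,1],[0,0,0,21,-37,0,1],[0,0,0,21,-37,0,1],[0,0,0,0,0,0,1],[0,0,0,0,0,0,1]]]}}

```text
clock: 2.3
tool_pos: [0.4676, 0.0746, 0.3159]
tool_rot: [-3.141, 0.0, 0.424]
wrist_force: [-0.2, -0.4, 1.2]
grip_width: 0.0941
gripper_force: 0.0
```

```bash
python3 - <<'E'
from h import *
s=r.read_state(); print(s["clock"],np.round(s["joints"],3),np.round(s["tool_pos"],4),np.round(s["tool_rot"],3),np.round(s["wrist_force"],1))
c=cam("wrist"); im,d=r.grab_frame("wrist"); np.savez("w2.npz",im=im,d=d,K=c[0],D=c[1],E=c[2])
cv2.imwrite("pics/w2.png",cv2.resize(im,(800,600)))
E
```

```text
2.3 [ 0.234  0.014 -0.527  1.82   0.007  1.31  -1.442] [0.4676 0.0746 0.3159] [-3.141  0.     0.424] [-0.2 -0.4  1.2]
```

View pics/w2.png

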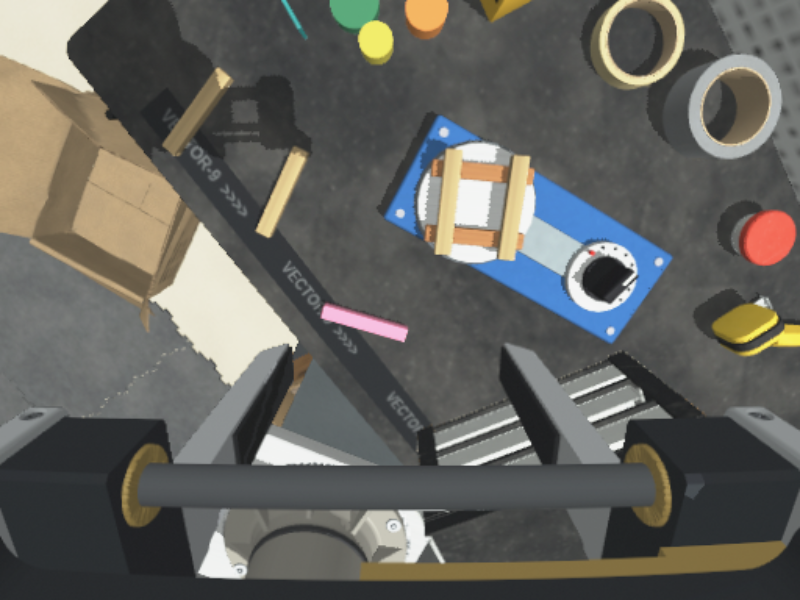

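The second wrist view shows the loose slats at (282,193) and (197,112), the tower at (478,205), the knob at (607,277), the red pin at (590,255), and screws at (443,130), (400,213), (658,262) and (611,330).

```bash
cat > m2.py <<'E'
from h import *
def load(f):
    z=np.load(f); return z["im"],z["d"],(z["K"],z["D"],z["E"])
W=load("w2.npz");T=load("top0.npz");V=load("w1.npz")
def zmap(im,d,c):
    h,w=d.shape; uv=np.stack(np.meshgrid(np.arange(w),np.arange(h)),-1).reshape(-1,2); o,dd=ray(c,uv)
    return (o+dd*d.reshape(-1,1)).reshape(h,w,3)
def rects(f,z0,z1,box,col=True,amin=60):
    im,d,c=f; P=zmap(*f); m=(P[...,2]>z0)&(P[...,2]<z1)&(P[...,0]>box[0])&(P[...,0]<box[1])&(P[...,1]>box[2])&(P[...,1]<box[3])&(d>0)
    hs=cv2.cvtColor(im,cv2.COLOR_BGR2HSV)
    if col: m&=cv2.inRange(hs,(10,50,100),(28,190,255))>0
    m=cv2.morphologyEx(m.astype(np.uint8)*255,cv2.MORPH_OPEN,np.ones((2,2)))
    for b in cv2.findContours(m,cv2.RETR_EXTERNAL,cv2.CHAIN_APPROX_NONE)[0]:
        if cv2.contourArea(b)<amin: continue
        mm=np.zeros(m.shape,np.uint8); cv2.drawContours(mm,[b],-1,255,-1); z=np.median(P[...,2][(mm>0)&(m>0)])
        g=onz(c,b.reshape(-1,2),z)[:,:2].astype(np.float32)*1000; q=cv2.minAreaRect(g)
        a=q[2] if q[1][0]>q[1][1] else q[2]-90
        print("  c",np.round(q[0],1),"size",np.round(q[1],1),"len-ang",round(a,1),"z",z.round(4),"px",np.round(cv2.minAreaRect(b)[0],1))
if __name__=="__main__":
    for n,f in(("w2",W),("top",T)):
        print(n,"loose");rects(f,.010,.02,(.38,.62,.15,.45))
        print(n,"tower top layer");rects(f,.057,.072,(.45,.65,-.09,.12))
    print("w2 lower layer (any)");rects(W,.043,.056,(.45,.65,-.09,.12),amin=30)
    # screws
    def screws(f,lo):
        im,d,c=f; hs=cv2.cvtColor(im,cv2.COLOR_BGR2HSV); out=[]
        for g in lo:
            p=proj(c,[g])[0]; x,y=p.astype(int)
            if not(8<x<504 and 8<y<376): out.append(None);continue
            w=im[y-9:y+10,x-9:x+10].min(2).astype(float); w=np.clip(w-130,0,None)
            yy,xx=np.nonzero(w); ww=w[yy,xx]; out.append(np.array([(xx*ww).sum(),(yy*ww).sum()])/ww.sum()+[x-9,y-9] if ww.sum()>0 else None)
        return out
    uv=np.array([(443,130),(400,213),(658,262),(611,330)])*.64
    g=onz(W[2],uv,.024); sw,st,sv=screws(W,g),screws(T,g),screws(V,g)
    S=[]
    for i in range(4):
        print("screw",sw[i],st[i],sv[i]); S.append(onz(W[2],[sw[i]],.025)[0]); 
        print("  w2 plane",S[-1].round(4),"top plane",onz(T[2],[st[i]],.025)[0].round(4) if st[i] is not None else "", "tri",tri(W[2],sw[i],T[2],st[i]) if st[i] is not None else "", "tri w1", tri(W[2],sw[i],V[2],sv[i]) if sv[i] is not None else "")
    P=zmap(*W); x=P[...,0];y=P[...,1]; z=P[...,2]
    m=(z>.072)&(z<.088)&(x>.48)&(x<.6)&(y>-.23)&(y<-.1); print("knob top pts",m.sum(),P[m].mean(0))
    for f in (V,T):
        P=zmap(*f);x=P[...,0];y=P[...,1]; z=P[...,2]
        m=(z>.13)&(x>.2)&(x<.6)&(y<-.0)&(y>-.5)&(z<.2); Q=P[m]; print("tray n",m.sum(),"zmed",np.median(Q[:,2]))
        if m.sum()>50:
            q=Q[np.argmin(np.hypot(Q[:,0]-.54,Q[:,1]+.16))]; print("  nearest to knob",q); print(cv2.boxPoints(cv2.minAreaRect((Q[:,:2]*1000).astype(np.float32))).round(0).tolist())
E
python3 m2.py
```

```text
w2 loose
  c [469.4 221.7] size [ 18.9 109. ] len-ang -4.2 z 0.014 px [180.5 123.5]
  c [514.  340.9] size [ 19.1 109.2] len-ang -17.7 z 0.0142 px [126.3  72. ]
w2 tower top layer
  c [561.8 -19.2] size [108.8  19.4] len-ang 18.8 z 0.0638 px [328.9 133.4]
  c [538.8  45.4] size [108.9  18.8] len-ang 19.3 z 0.0639 px [287.8 129.9]
top loose
  c [511.6 338.1] size [ 18.8 108.7] len-ang -16.5 z 0.0141 px [145.4 206.3]
top tower top layer
  c [536.8  43. ] size [109.4  17.7] len-ang 19.0 z 0.0645 px [229.5 200.5]
  c [559.9 -22.9] size [108.3  17.5] len-ang 18.9 z 0.0649 px [249.1 194.1]
w2 lower layer (any)
  c [518.4  -0.9] size [18.3 50.8] len-ang -70.4 z 0.0499 px [305.5 152.5]
  c [501.6  46.9] size [17.2 12. ] len-ang 24.3 z 0.0502 px [276.5 150. ]
  c [584.4  22.5] size [17.9 50.1] len-ang -71.0 z 0.0499 px [311.  110.7]
  c [567.2  70.6] size [16.  11.7] len-ang 24.4 z 0.0504 px [280.5 108. ]
screw [283.62385721  84.29429691] [225.85896829 183.10317085] None
  w2 plane [0.6062 0.0808 0.025 ] top plane [0.5982 0.0588 0.025 ] tri (array([ 0.61474741,  0.06957922, -0.10033005]), np.
[... 722 characters left out ...]
3448 211.33605016] [296.70912343 210.58389982] [258.2294854  133.64777469]
  w2 plane [ 0.4841 -0.2109  0.025 ] top plane [ 0.5078 -0.1898  0.025 ] tri (array([ 0.49854821, -0.18182292,  0.07419883]), np.float64(0.018194886015415856)) tri w1 (array([ 0.48473205, -0.20931972,  0.02746571]), np.float64(0.0006363594256645126))
knob top pts 244 [ 0.53753134 -0.15754285  0.07852788]
tray n 17593 zmed 0.16909032237636962
  nearest to knob [ 0.46044387 -0.2517579   0.18780909]
[[76.0, -240.0], [298.0, -442.0], [466.0, -257.0], [244.0, -55.0]]
tray n 6345 zmed 0.1702616063669422
  nearest to knob [ 0.45375777 -0.24581806  0.17312467]
[[74.0, -239.0], [299.0, -443.0], [467.0, -257.0], [242.0, -54.0]]
```

```bash
cat > m3.py <<'E'
from m2 import *
def fitc(g):
    A=np.c_[2*g,np.ones(len(g))]; s=np.linalg.lstsq(A,(g**2).sum(1),rcond=None)[0]; return s[:2],np.sqrt(s[2]+s[:2]@s[:2])
def go(n,f):
    im,d,c=f; hs=cv2.cvtColor(im,cv2.COLOR_BGR2HSV); P=zmap(*f)
    box=(P[...,0]>.42)&(P[...,0]<.68)&(P[...,1]>-.27)&(P[...,1]<.15)
    bl=((cv2.inRange(hs,(98,140,50),(122,255,255))>0)&box&(abs(P[...,2]-.024)<.006)).astype(np.uint8)*255
    ys,xs=np.nonzero(bl); g=onz(c,np.c_[xs,ys],.024)[:,:2].astype(np.float32)*1000; q=cv2.minAreaRect(g); print(n,"blue",np.round(q[0],1),np.round(q[1],1),round(q[2],1))
    for nm,z,ctr,R in(("platter",.036,(.551,.016),.066),("dial",.038,(.538,-.157),.042)):
        wh=((hs[...,1]<60)&(hs[...,2]>110)&(abs(P[...,2]-z)<.008)&(np.hypot(P[...,0]-ctr[0],P[...,1]-ctr[1])<R+.015)).astype(np.uint8)*255
        b=[k.reshape(-1,2) for k in cv2.findContours(wh,cv2.RETR_EXTERNAL,cv2.CHAIN_APPROX_NONE)[0]]
        if not b: continue
        b=np.vstack(b); g=onz(c,b,z)[:,:2]; zm=np.median(P[...,2][wh>0])
        for k in range(6):
            rr=np.hypot(*(g-np.array(ctr)).T); s=g[abs(rr-R)<(.006 if k<2 else .003)]; 
            if len(s)<20: break
            ctr,Rf=fitc(s)
        print(n,nm,np.round(ctr,4),round(float(Rf),4),len(s),"z",zm.round(4))
go("w1",V);go("w2",W);go("top",T)
E
python3 m3.py
```

```text
w1 blue [545.9 -64.5] [326.2 127.9] 85.7
w1 platter [0.5514 0.0135] 0.0651 164 z 0.0362
w1 dial [ 0.5384 -0.1587] 0.0411 165 z 0.0361
w2 blue [545.2 -63.8] [327.1 127.8] 85.7
w2 platter [0.551  0.0146] 0.0646 152 z 0.0359
w2 dial [ 0.5382 -0.1568] 0.0412 125 z 0.0357
top blue [545.5 -66.4] [329.  129.6] 85.7
top platter [0.5515 0.013 ] 0.0657 83 z 0.0365
top dial [ 0.5384 -0.1599] 0.0406 56 z 0.0368
```

Call:
{"method": "move_arm", "body": {"plan": [[[0,0,0.124,0,0,20,1],[0,0,0.124,0,0,30,1],[0,0,0.124,0,0,30,1],[0,0,0.125,0,0,30,1],[0,0,0,-2.2,-36.7,20,0.7],[0,0,0,-2.2,-36.7,20,0.7],[0,0,0,-2.2,-36.7,20,0.7],[0,0,0,-2.2,-36.7,20,0.7],[0,0,0,0,0,0,0.7],[0,0,0,0,0,0,0.7]]]}}

```text
clock: 3.35
tool_pos: [0.4699, 0.2203, 0.1255]
tool_rot: [3.141, 0.001, -0.075]
wrist_force: [-0.3, -1.0, 0.0]
grip_width: 0.0658
gripper_force: 0.0
```

```bash
cat > snap.py <<'E'
import sys
from h import *
import m2
def snap(n,cam_="wrist"):
    s=r.read_state(); print("t",s["clock"],"q",np.round(s["joints"],2),"p",np.round(s["tool_pos"],4),"rot",np.round(s["tool_rot"],3),"F",np.round(s["wrist_force"],1),"w",round(s["grip_width"],4),"f",round(s["gripper_force"],1))
    c=cam(cam_); im,d=r.grab_frame(cam_); np.savez(n+".npz",im=im,d=d,K=c[0],D=c[1],E=c[2]); return (im,d,c),s
E
python3 - <<'E'
from snap import *
f,s=snap("w3"); m2.rects(f,.008,.022,(.38,.62,.1,.45))
E
```

```text
t 3.35 q [-0.04  0.28 -0.61  1.97  0.2   0.94 -2.39] p [0.4699 0.2203 0.1255] rot [ 3.141e+00  1.000e-03 -7.500e-02] F [-0.3 -1.   0. ] w 0.0658 f 0.0
  c [469.7 222.5] size [ 17.7 108.9] len-ang -4.0 z 0.0141 px [251.5 181. ]
  c [513.3 341.5] size [ 20.  110.1] len-ang -17.5 z 0.0141 px [148.4 152.6]
```

Call:
{"method": "move_arm", "body": {"plan": [[[0,0,0,0,-2.2,25,0.45],[0,0,0,0,0,35,0.45],[0,0,0,0,0,30,0.45],[0,0,0,0,0,20,0.45],[0,0,0,0,0,11,0.45],[0,0,0,0,0,0,0.45],[0,0,0,0,0,0,0],[0,0,0,0,0,0,0],[0,0,0,0,0,0,0],[0,0,0,0,0,0,0],[0,0,0,0,0,0,0]]], "newtons": 15}}

```text
clock: 4.5
tool_pos: [0.4703, 0.2233, 0.0054]
tool_rot: [-3.141, -0.001, -0.075]
wrist_force: [0.5, 0.2, 1.0]
grip_width: 0.0056
gripper_force: 0.0
```

```bash
python3 - <<'E'
from snap import *
f,s=snap("w4"); m2.rects(f,.005,.03,(.38,.62,.1,.45),amin=20)
im=f[0]; t,_=snap("t4","top"); sd,_=snap("s4","side")
a=cv2.resize(im,(400,300)); b=cv2.resize(sd[0][220:310,170:290],(400,300)); cv2.imwrite("pics/w4.png",np.hstack([a,b]))
E
```

```text
t 4.5 q [-0.12  0.46 -0.54  2.06  0.35  0.71 -2.53] p [0.4703 0.2233 0.0054] rot [-3.141e+00 -1.000e-03 -7.500e-02] F [0.5 0.2 1. ] w 0.0056 f 0.0
  c [479.9 222.2] size [17.2 68.6] len-ang -3.7 z 0.0142 px [253.5 207. ]
  c [513.5 340.6] size [ 22.  110.5] len-ang -17.9 z 0.014 px [ 95.3 174.1]
t 4.55 q [-0.12  0.46 -0.54  2.06  0.35  0.71 -2.53] p [0.4703 0.2233 0.0053] rot [-3.141 -0.    -0.075] F [ 0.1  0.3 -0.5] w 0.0024 f 0.0
t 4.6 q [-0.12  0.46 -0.54  2.06  0.35  0.71 -2.53] p [0.4702 0.2232 0.0053] rot [-3.141 -0.    -0.075] F [-0.8  0.7  0.4] w 0.001 f 0.0
```

View pics/w4.png

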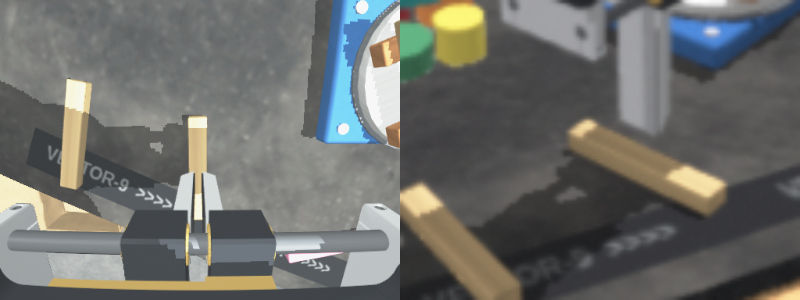

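```bash
python3 - <<'E'
from snap import *
z=np.load("s4.npz"); c=(z["K"],z["D"],z["E"]); print("TCP px",proj(c,[[.4702,.2232,.0053],[.4702,.2232,.014]])-[170,220],"*3.33")
print("slat blob");m2.rects((z["im"],z["d"],c),.008,.03,(.38,.62,.1,.45),amin=20)
P=m2.zmap(z["im"],z["d"],c)
for u,v in[(642,130),(642,120),(630,100),(655,115),(640,60),(645,165)]:
    x=int(170+(u-400)/3.333);y=int(220+v/3.333); print((u,v),P[y,x].round(4))
E
```

```text
TCP px [[73.30873457 50.33224282]
 [73.29025999 46.826843  ]] *3.33
slat blob
  c [508.9 348.2] size [ 21.3 115.3] len-ang -17.8 z 0.0144 px [187.8 293.8]
  c [464.6 228.7] size [ 25.  113.3] len-ang -4.3 z 0.0145 px [244.9 269.2]
(642, 130) [4.998e-01 1.857e-01 3.000e-04]
(642, 120) [0.4643 0.2358 0.0497]
(630, 100) [0.4718 0.2354 0.0606]
(655, 115) [0.4598 0.2285 0.0519]
(640, 60) [0.4625 0.238  0.0925]
(645, 165) [0.4654 0.2311 0.0154]
```

```bash
python3 - <<'E'
from snap import *
from scipy.spatial.transform import Rotation as Ro
def tool(P,s):
    R=Ro.from_euler("xyz",s["tool_rot"]).as_matrix(); return (P-s["tool_pos"])@R
f,s=snap("w5"); P=m2.zmap(*f); Q=tool(P.reshape(-1,3),s).reshape(P.shape)*1000
m=(f[1]>0)&(abs(Q[...,0])<25)&(abs(Q[...,1])<40)&(Q[...,2]>-75)&(P[...,2]>.02); ys,xs=np.nonzero(m); print(m.sum())
for v in range(ys.min(),ys.max()+1,6):
    k=ys==v
    if k.any(): print(v,xs[k].min(),xs[k].max(),Q[v,xs[k]].min(0).round(1),Q[v,xs[k]].max(0).round(1))
z=np.load("s4.npz"); c=(z["K"],z["D"],z["E"]); PS=m2.zmap(z["im"],z["d"],c); QS=tool(PS.reshape(-1,3),s)*1000
k=(abs(QS[:,0])<30)&(abs(QS[:,1])<40)&(PS.reshape(-1,3)[:,2]>.02)&(QS[:,2]>-90); print("side finger pts",k.sum(),QS[k].min(0),QS[k].max(0), np.sort(QS[k][:,2])[-15:].round(1))
for n in ("w1.npz",):
    pass
E
```

```text
t 4.65 q [-0.12  0.46 -0.54  2.06  0.35  0.71 -2.53] p [0.4702 0.2233 0.0052] rot [-3.141 -0.    -0.075] F [ 0.3 -0.2  0.2] w 0.0006 f 0.0
1199
220 248 259 [  8.7  -3.7 -31.3] [  9.4   3.9 -29.5]
226 235 272 [  7.4 -12.2 -42. ] [  9.5  12.3 -37. ]
232 234 273 [  7.5 -12.2 -51.8] [  9.6  12.4 -47. ]
238 233 274 [  7.3 -12.1 -60.4] [  9.7  12.3 -55.4]
244 232 275 [  7.5 -12.2 -68.3] [  9.8  12.3 -63.8]
250 231 276 [  7.1 -12.1 -75. ] [  9.5  12.4 -70.3]
side finger pts 348 [-11.54972518 -15.41294601 -89.91037569] [  9.25023721  14.21293868 -29.93065169] [-38.9 -38.9 -38.6 -37.3 -36.7 -36.3 -35.9 -35.8 -35.5 -35.5 -35.3 -33.3
 -32.  -31.2 -29.9]
```

Both cameras agree that the real fingertips end about 30 mm short of the reported TCP, so the fingers closed in air above the untouched slat. I'll check whether this changes with opening using the stored views.

```bash
python3 - <<'E'
from h import *
import m2
from scipy.spatial.transform import Rotation as Ro
for n,p,rot in(("w2",[.4676,.0746,.3159],[-3.141,0,.424]),("w3",[.4699,.2203,.1255],[3.141,.001,-.075]),("w5",[.4702,.2233,.0052],[-3.141,0,-.075])):
    f=m2.load(n+".npz"); P=m2.zmap(*f); Q=((P.reshape(-1,3)-p)@Ro.from_euler("xyz",rot).as_matrix()).reshape(P.shape)*1000
    m=(f[1]>0)&(Q[...,2]>-80)&(Q[...,2]<5)&(abs(Q[...,0])<15)&(abs(Q[...,1])<65); q=Q[m]; i=np.argsort(q[:,2])[-40:]
    print(n,m.sum(),"deepest",q[i][::8].round(1).tolist())
E
```

```text
w2 2575 deepest [[8.7, -50.4, -31.5], [7.9, -47.7, -31.3], [7.8, -47.1, -30.9], [-3.9, -47.3, -30.5], [8.1, 48.6, -30.0]]
w3 2200 deepest [[7.3, -32.9, -31.6], [-1.2, 32.8, -31.3], [9.3, -35.7, -30.9], [-3.8, -32.9, -30.6], [8.9, 36.7, -30.2]]
w5 4118 deepest [[5.5, -24.2, 5.0], [-13.3, 31.7, 5.0], [9.8, -14.2, 5.0], [12.4, -60.9, 5.0], [9.7, 54.7, 5.0]]
```

Call:
{"method": "move_arm", "body": {"plan": [[[0,0,0,0,0,0,0.45],[0,0,0,0,0,0,0.45],[0,0,0,0,0,0,0.45],[0,0,0,0,0,0,0.45],[0,0,0,0,0,0,0.45],[0,0,0,0,0,0,0.45]]]}}

```text
clock: 5.3
tool_pos: [0.4701, 0.2233, 0.0051]
tool_rot: [-3.142, 0.0, -0.075]
wrist_force: [-0.2, 0.5, -0.2]
grip_width: 0.0417
gripper_force: 0.0
```

Call:
{"method": "move_arm", "body": {"plan": [[[0,0,0,0,0.7,15,0.43],[0,0,0,0,0,10,0.43],[0,0,0,0,0,4,0.43],[0,0,0,0,0,0,0],[0,0,0,0,0,0,0],[0,0,0,0,0,0,0],[0,0,0,0,0,0,0],[0,0,0,0,0,0,0]]], "newtons": 15}}

```text
clock: 6.1
tool_pos: [0.4703, 0.2226, -0.0236]
tool_rot: [-3.141, -0.0, -0.075]
wrist_force: [0.1, 0.4, 1.6]
grip_width: 0.0178
gripper_force: 15.0
```

Call:
{"method": "move_arm", "body": {"plan": [[[0,0,0,0,0,-30,0],[0,0,0,0,0,-45,0],[0,0,0,0,0,-45,0],[0,0,0,21,31,-25,0],[0,0,0,21.3,31.4,0,0],[0,0,0,21.3,31.4,0,0],[0,0,0,21.3,31.4,0,0],[0,0,0,21.3,31.4,0,0],[0,0,0,21.3,31.4,0,0],[0,0,-0.14,0,0,0,0],[0,0,-0.14,0,0,0,0],[0,0,-0.14,0,0,0,0]]]}}

```text
clock: 7.3
tool_pos: [0.5831, 0.0252, 0.1211]
tool_rot: [-3.142, -0.0, 0.35]
wrist_force: [0.2, 0.1, -0.2]
grip_width: 0.0179
gripper_force: 15.0
```

Call:
{"method": "move_arm", "body": {"plan": [[[0,0,-0.142,0,0,0,0],[0,0,-0.142,0,0,0,0],[0,0,-0.142,0,0,0,0],[0,0,-0.142,0,0,0,0],[0,0,-0.142,0,0,0,0],[0,0,-0.142,0,0,0,0],[0,0,-0.142,0,0,0,0],[0,0,-0.142,0,0,0,0],[0,0,-0.142,0,0,0,0],[0,0,-0.142,0,0,0,0],[0,0,-0.142,0,0,0,0],[0,0,0,0,0,0,0]]]}}

```text
clock: 8.5
tool_pos: [0.583, 0.0253, 0.121]
tool_rot: [-3.141, -0.0, 1.909]
wrist_force: [0.2, -0.1, 0.4]
grip_width: 0.0178
gripper_force: 15.0
```

```bash
python3 - <<'E'
from snap import *
f,s=snap("w6")
print("held");m2.rects(f,.07,.2,(.42,.68,-.15,.2),amin=30)
print("tower");m2.rects(f,.057,.072,(.42,.68,-.12,.15),amin=20); print("lower");m2.rects(f,.043,.056,(.42,.68,-.12,.15),amin=20)
cv2.imwrite("pics/w6.png",f[0])
E
```

```text
t 8.5 q [ 0.56  0.49 -0.93  1.83  0.44  1.05 -0.2 ] p [0.583  0.0253 0.121 ] rot [-3.141 -0.     1.909] F [ 0.2 -0.1  0.4] w 0.0178 f 15.0
held
  c [582.4  28.3] size [ 17.9 104.3] len-ang -70.7 z 0.1586 px [254.5 227. ]
tower
  c [543.4 -26.3] size [64.1 18.2] len-ang 19.5 z 0.064 px [201.5 229. ]
  c [588.5  63.9] size [ 7.8 16.9] len-ang -69.4 z 0.0638 px [272.  162.5]
  c [524.5  41.6] size [75.1 16.8] len-ang 19.2 z 0.064 px [202.5 162.5]
lower
  c [537.4 -48.1] size [17.   2.5] len-ang 19.6 z 0.0492 px [193.5 239. ]
  c [521.1   0.9] size [19.2 50. ] len-ang -70.5 z 0.0499 px [191.1 194.5]
  c [503.5  48.6] size [17.7 10.1] len-ang 19.1 z 0.0501 px [187.5 147. ]
  c [569.7  72.2] size [17.2 11.1] len-ang 19.3 z 0.0502 px [256.5 146.5]
```

View pics/w6.png

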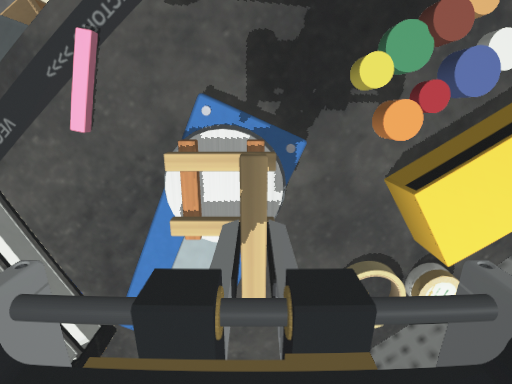

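The held slat lies along the platter's y at (253,200), square over the tower, with the far bottom-layer slat's end showing at (256,146). I need a 2.2 mm shift toward +x of the platter, then I can lower it.

Call:
{"method": "move_arm", "body": {"plan": [[[0,0,0,0,2.2,20,0],[0,0,0,0,0,30,0],[0,0,0,0,0,17,0],[0,0,0,0,0,7,0],[0,0,0,0,0,3,0],[0,0,0,0,0,1.5,0],[0,0,0,0,0,1,0],[0,0,0,0,0,0.5,0],[0,0,0,0,0,0,0]]]}}

```text
clock: 9.45
tool_pos: [0.5854, 0.0262, 0.0415]
tool_rot: [3.141, 0.0, 1.906]
wrist_force: [-0.8, -0.4, 0.8]
grip_width: 0.0176
gripper_force: 15.0
```

Call:
{"method": "move_arm", "body": {"plan": [[[0,0,0,0,0,0.5,0],[0,0,0,0,0,0.5,0],[0,0,0,0,0,0,0],[0,0,0,0,0,0,0.3],[0,0,0,0,0,0,0.4],[0,0,0,0,0,0,0.4],[0,0,0,0,0,0,0.4],[0,0,0,0,0,-15,0.4],[0,0,0,0,0,-30,0.4],[0,0,0,0,0,-35,0.4]]]}}

```text
clock: 10.45
tool_pos: [0.5845, 0.0265, 0.1213]
tool_rot: [-3.14, -0.001, 1.907]
wrist_force: [0.0, -0.4, 0.7]
grip_width: 0.0376
gripper_force: 0.0
```

```bash
python3 - <<'E'
from snap import *
f,s=snap("w7")
print("placed");m2.rects(f,.07,.09,(.42,.68,-.15,.2),amin=30)
print("tower");m2.rects(f,.057,.07,(.42,.68,-.12,.15),amin=20); print("lower");m2.rects(f,.043,.056,(.42,.68,-.12,.15),amin=20)
E
```

```text
t 10.45 q [ 0.56  0.49 -0.93  1.82  0.45  1.06 -0.2 ] p [0.5845 0.0265 0.1213] rot [-3.140e+00 -1.000e-03  1.907e+00] F [ 0.  -0.4  0.7] w 0.0376 f 0.0
placed
  c [585.7  26.4] size [ 17.8 109. ] len-ang -70.2 z 0.0779 px [255. 198.]
tower
  c [611.7  -2.4] size [ 8.5 17.2] len-ang -70.1 z 0.0638 px [269.  229.5]
  c [579.9 -13.5] size [19.1 17.1] len-ang 19.3 z 0.064 px [237.  229.5]
  c [535.6 -29. ] size [48.5 17.1] len-ang 19.5 z 0.064 px [192.  229.5]
  c [588.1  63.4] size [ 8.9 16.9] len-ang -70.1 z 0.0639 px [269.5 163.5]
  c [527.1  42.7] size [80.9 17.8] len-ang 19.2 z 0.064 px [204. 163.]
lower
  c [537.8 -47.8] size [17.2  3.7] len-ang 19.5 z 0.0495 px [192.5 239.5]
  c [5.213e+02 5.000e-01] size [19.3 50.2] len-ang -70.6 z 0.05 px [189.5 195.4]
  c [503.3  48.8] size [17.8 11.2] len-ang 19.0 z 0.0501 px [185.5 147.5]
```

Call:
{"method": "move_arm", "body": {"plan": [[[0,0,0,45.8,5.3,0,0.5],[0,0,0,45.8,5.3,0,0.5],[0,0,0,45.8,5.3,0,0.5],[0,0,0,45.8,5.3,0,0.5],[0,0,0,45.8,5.3,0,0.5],[0,0,0,45.8,5.3,0,0.5],[0,0,0,45.8,5.3,0,0.5],[0,0,-0.132,0,0,0,0.5],[0,0,-0.132,0,0,0,0.5],[0,0,-0.132,0,0,0,0.5],[0,0,-0.132,0,0,0,0.5],[0,0,-0.132,0,0,0,0.5]]]}}

```text
clock: 11.7
tool_pos: [0.5146, 0.3413, 0.1211]
tool_rot: [3.141, 0.0, 2.572]
wrist_force: [0.1, 0.1, 1.0]
grip_width: 0.0472
gripper_force: 0.0
```

Call:
{"method": "move_arm", "body": {"plan": [[[0,0,-0.132,0,0,20,0.45],[0,0,-0.134,0,0,20,0.45],[0,0,0,0,0,20,0.45],[0,0,0,0,0,0,0.45],[0,0,0,0,0,0,0.45]]]}}

```text
clock: 12.2
tool_pos: [0.5145, 0.3413, 0.0606]
tool_rot: [3.142, -0.0, 2.83]
wrist_force: [0.2, 0.3, 0.4]
grip_width: 0.0421
gripper_force: 0.0
```

```bash
python3 - <<'E'
from snap import *
f,s=snap("w8"); m2.rects(f,.008,.022,(.38,.62,.25,.45),amin=20)
E
```

```text
t 12.2 q [ 0.08  0.71 -1.08  1.79  0.7   1.09  0.  ] p [0.5145 0.3413 0.0606] rot [ 3.142 -0.     2.83 ] F [0.2 0.3 0.4] w 0.0421 f 0.0
  c [515.4 344.9] size [ 17.8 109.1] len-ang -18.2 z 0.014 px [257.  196.5]
```

Call:
{"method": "move_arm", "body": {"plan": [[[0,0,0,0,2.5,25,0.43],[0,0,0,0,0,30,0.43],[0,0,0,0,0,17,0.43],[0,0,0,0,0,9,0.43],[0,0,0,0,0,3.2,0.43],[0,0,0,0,0,0,0],[0,0,0,0,0,0,0],[0,0,0,0,0,0,0],[0,0,0,0,0,0,0],[0,0,0,0,0,0,0],[0,0,0,0,0,0,0]]], "newtons": 15}}

```text
clock: 13.35
tool_pos: [0.5157, 0.3437, -0.0233]
tool_rot: [3.141, 0.001, 2.833]
wrist_force: [0.5, -1.6, 7.8]
grip_width: 0.018
gripper_force: 15.0
```

Call:
{"method": "move_arm", "body": {"plan": [[[0,0,0,0,0,-25,0],[0,0,0,0,0,-40,0],[0,0,0,0,0,-40,0],[0,0,0,0,0,-40,0],[0,0,0,-15.3,-46.3,0,0],[0,0,0,-15.3,-46.3,0,0],[0,0,0,-15.3,-46.3,0,0],[0,0,0,-15.3,-46.3,0,0],[0,0,0,-15.3,-46.3,0,0],[0,0,0,-15.3,-46.3,0,0],[0,0,0,-15.3,-46.3,0,0],[0,0,0.13,0,0,0,0]]]}}

```text
clock: 14.55
tool_pos: [0.5185, -0.006, 0.1202]
tool_rot: [-3.139, -0.001, 2.695]
wrist_force: [0.4, 1.1, -1.3]
grip_width: 0.0178
gripper_force: 15.0
```

Call:
{"method": "move_arm", "body": {"plan": [[[0,0,0.133,0,0,0,0],[0,0,0.133,0,0,0,0],[0,0,0.133,0,0,0,0],[0,0,0.133,0,0,0,0],[0,0,0.133,0,0,0,0],[0,0,0.131,0,0,0,0],[0,0,0,0,0,0,0],[0,0,0,0,0,0,0]]]}}

```text
clock: 15.35
tool_pos: [0.5188, 0.0023, 0.1211]
tool_rot: [3.141, 0.0, 1.911]
wrist_force: [-0.0, 0.4, -0.3]
grip_width: 0.0173
gripper_force: 15.0
```

```bash
python3 - <<'E'
from snap import *
f,s=snap("w9")
print("held");m2.rects(f,.1,.2,(.42,.68,-.15,.2),amin=30)
print("placed");m2.rects(f,.07,.09,(.42,.68,-.15,.2),amin=30)
print("tower");m2.rects(f,.057,.07,(.42,.68,-.12,.15),amin=20); print("lower");m2.rects(f,.043,.056,(.42,.68,-.12,.15),amin=20)
E
```

```text
t 15.35 q [ 0.67  0.38 -0.96  1.97  0.37  0.99 -0.13] p [0.5188 0.0023 0.1211] rot [3.141 0.    1.911] F [-0.   0.4 -0.3] w 0.0173 f 15.0
held
  c [517.8   5.7] size [ 18.1 105.7] len-ang -70.6 z 0.1584 px [254.5 226. ]
placed
  c [584.9  25.7] size [ 19.2 110.3] len-ang -70.5 z 0.0779 px [326.9 197.5]
tower
  c [612.2  -1. ] size [ 6.1 19.3] len-ang -70.6 z 0.0638 px [336.4 227.6]
  c [569.7 -15.8] size [43.9 19.3] len-ang 19.3 z 0.064 px [294.  227.5]
  c [589.4  64.1] size [ 5.9 16.9] len-ang -70.4 z 0.0638 px [342.  162.5]
  c [543.9  48.4] size [50.1 17.8] len-ang 19.6 z 0.064 px [293.5 162. ]
  c [492.6  30.9] size [ 5.8 16.8] len-ang -71.6 z 0.0643 px [238.  161.5]
lower
  c [579.7  20.5] size [ 5.6 51.1] len-ang -70.5 z 0.0503 px [313.4 195. ]
  c [562.6  69.5] size [ 5.1 11.3] len-ang -67.0 z 0.0505 px [316.5 146.5]
  c [503.3  48.9] size [17.3 12.1] len-ang 19.4 z 0.0502 px [254.5 146. ]
```

Call:
{"method": "move_arm", "body": {"plan": [[[0,0,0,-0.7,0.8,20,0],[0,0,0,0,0,30,0],[0,0,0,0,0,17,0],[0,0,0,0,0,7,0],[0,0,0,0,0,3,0],[0,0,0,0,0,1.5,0],[0,0,0,0,0,1,0],[0,0,0,0,0,0.5,0],[0,0,0,0,0,0,0]]]}}

```text
clock: 16.3
tool_pos: [0.5201, 0.0017, 0.0413]
tool_rot: [3.141, 0.0, 1.907]
wrist_force: [-0.4, 0.1, -0.2]
grip_width: 0.0176
gripper_force: 15.0
```

Call:
{"method": "move_arm", "body": {"plan": [[[0,0,0,0,0,0.4,0],[0,0,0,0,0,0.4,0],[0,0,0,0,0,0,0],[0,0,0,0,0,0,0.3],[0,0,0,0,0,0,0.4],[0,0,0,0,0,0,0.4],[0,0,0,0,0,0,0.4],[0,0,0,0,0,-15,0.4],[0,0,0,0,0,-35,0.4],[0,0,0,0,0,-40,0.4],[0,0,0,0,0,-40,0.4],[0,0,0,0,0,0,0.4]]]}}

```text
clock: 17.5
tool_pos: [0.5223, 0.0026, 0.1757]
tool_rot: [3.135, 0.003, 1.907]
wrist_force: [0.4, 0.2, -0.0]
grip_width: 0.0375
gripper_force: 0.0
```

```bash
cat > knob.py <<'E'
from snap import *
def knob(f,ctr=(.5383,-.158)):
    im,d,c=f; P=m2.zmap(*f); hs=cv2.cvtColor(im,cv2.COLOR_BGR2HSV)
    m=(abs(P[...,2]-.080)<.005)&(np.hypot(P[...,0]-ctr[0],P[...,1]-ctr[1])<.04)&(d>0)
    if m.sum()>20:
        b=np.vstack([k.reshape(-1,2) for k in cv2.findContours(m.astype(np.uint8),cv2.RETR_EXTERNAL,cv2.CHAIN_APPROX_NONE)[0]])
        g=onz(c,b,np.median(P[...,2][m]))[:,:2].astype(np.float32)*1000; q=cv2.minAreaRect(g); print("handle top",np.round(q[0],1),np.round(q[1],1),round(q[2] if q[1][0]>q[1][1] else q[2]-90,1),"z",np.median(P[...,2][m]).round(4),m.sum())
        w=m&(hs[...,1]<80)&(hs[...,2]>120)
        if w.sum()>4:
            print("  white line dir from centre",(P[w].mean(0)[:2]*1000-q[0]).round(1),w.sum())
E
python3 - <<'E'
from knob import *
f,s=snap("w10")
print("top layer");m2.rects(f,.07,.09,(.42,.68,-.15,.2),amin=30)
print("tower");m2.rects(f,.057,.07,(.42,.68,-.12,.15),amin=20); print("lower");m2.rects(f,.043,.056,(.42,.68,-.12,.15),amin=20)
for n in("w10","w2","w1","top0"): print(n);knob(m2.load(n+".npz"))
E
```

```text
t 17.5 q [ 0.72  0.31 -1.    1.91  0.3   1.08 -0.07] p [0.5223 0.0026 0.1757] rot [3.135e+00 3.000e-03 1.907e+00] F [ 0.4  0.2 -0. ] w 0.0375 f 0.0
top layer
  c [520.6   2. ] size [ 17.4 109.6] len-ang -70.5 z 0.078 px [251.5 184. ]
  c [585.5  25.7] size [ 19.3 109.9] len-ang -70.3 z 0.078 px [311.5 182.9]
tower
  c [612.8  -2. ] size [ 6.3 17.5] len-ang -66.9 z 0.0636 px [320.5 209.5]
  c [566.1 -17.9] size [52.  17.1] len-ang 19.1 z 0.0639 px [281.  209.5]
  c [518.2 -34.4] size [ 9.9 17.1] len-ang -71.3 z 0.064 px [240.  209.5]
  c [589.   64.2] size [ 4.8 16.8] len-ang -67.0 z 0.0637 px [324. 153.]
  c [543.   47.5] size [52.4 17.6] len-ang 19.3 z 0.064 px [282.5 153.5]
  c [494.6  30.7] size [10.5 17.6] len-ang -71.3 z 0.0642 px [238.5 153.5]
lower
  c [579.4  21.2] size [ 4.5 49. ] len-ang -70.7 z 0.0505 px [300.9 181. ]
w10
handle top [ 530.9 -150.1] [13.2  7.8] 19.3 z 0.0777 37
w2
handle top [ 537.5 -158.3] [15.8 43.8] -18.6 z 0.0794 215
  white line dir from centre [ 6.2 -4.5] 49
w1
handle top [ 538.3 -160.4] [14.2 43.3] -18.3 z 0.0799 261
  white line dir from centre [12.  -1.4] 58
top0
handle top [ 538.3 -160.6] [13.8 43.5] -17.5 z 0.0807 52
  white line dir from centre [11.6 -3.9] 18
```

Call:
{"method": "move_arm", "body": {"plan": [[[0,0,0,-39.5,-9.6,0,0.45],[0,0,0,-39.5,-9.6,0,0.45],[0,0,0,-39.5,-9.6,0,0.45],[0,0,0,-39.5,-9.6,0,0.45],[0,0,-0.133,0,0,0,0.45],[0,0,-0.133,0,0,0,0.45],[0,0,-0.133,0,0,0,0.45],[0,0,-0.133,0,0,0,0.45],[0,0,-0.133,0,0,0,0.45],[0,0,-0.133,0,0,0,0.45],[0,0,-0.132,0,0,0,0.45],[0,0,0,0,0,0,0.45]]]}}

```text
clock: 18.75
tool_pos: [0.5351, -0.1599, 0.1696]
tool_rot: [3.141, -0.001, 2.839]
wrist_force: [-0.1, -0.4, 0.5]
grip_width: 0.0424
gripper_force: 0.0
```

```bash
python3 - <<'E'
from knob import *
f,s=snap("w11"); knob(f)
cv2.imwrite("pics/w11.png",f[0])
E
```

```text
t 18.75 q [ 1.06  0.46 -1.13  1.83  0.45  1.15  1.04] p [ 0.5351 -0.1599  0.1696] rot [ 3.141e+00 -1.000e-03  2.839e+00] F [-0.1 -0.4  0.5] w 0.0424 f 0.0
handle top [ 538.2 -160. ] [13.6 43.4] -17.0 z 0.0798 459
  white line dir from centre [12.3 -3.7] 77
```

View pics/w11.png

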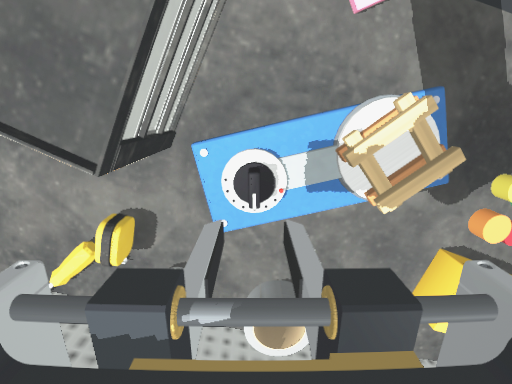

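The handle shows at (254,185) with the white line pointing down in the image, and the pin is at (281,190). Joint 3 is nearing its limit, so I'll take the same grasp half a turn round.

Call:
{"method": "move_arm", "body": {"plan": [[[0,0,0.143,0,0,0,0.45],[0,0,0.143,0,0,0,0.45],[0,0,0.143,0,0,0,0.45],[0,0,0.143,0,0,0,0.45],[0,0,0.143,0,0,0,0.45],[0,0,0.143,0,0,0,0.45],[0,0,0.143,0,0,0,0.45],[0,0,0.143,0,0,0,0.45],[0,0,0.143,0,0,0,0.45],[0,0,0.143,0,0,0,0.45],[0,0,0.143,0,0,0,0.45]]]}}

```text
clock: 19.9
tool_pos: [0.5355, -0.1599, 0.1701]
tool_rot: [-3.142, -0.0, 1.253]
wrist_force: [0.0, -0.7, -0.1]
grip_width: 0.0423
gripper_force: 0.0
```

Call:
{"method": "move_arm", "body": {"plan": [[[0,0,0.143,0,0,0,0.45],[0,0,0.143,0,0,0,0.45],[0,0,0.143,0,0,0,0.45],[0,0,0.143,0,0,0,0.45],[0,0,0.143,0,0,0,0.45],[0,0,0.143,0,0,0,0.45],[0,0,0.143,0,0,0,0.45],[0,0,0.143,0,0,0,0.45],[0,0,0.143,0,0,0,0.45],[0,0,0.143,0,0,0,0.45],[0,0,0.138,0,0,0,0.45],[0,0,0,0,0,0,0.45]]]}}

```text
clock: 21.1
tool_pos: [0.5356, -0.1598, 0.1702]
tool_rot: [-3.142, -0.0, -0.31]
wrist_force: [-0.7, -0.2, -0.4]
grip_width: 0.0423
gripper_force: 0.0
```

```bash
python3 - <<'E'
from knob import *
f,s=snap("w12"); knob(f)
P=m2.zmap(*f); hs=cv2.cvtColor(f[0],cv2.COLOR_BGR2HSV)
# tall things near the finger/body sweep
m=(P[...,2]>.1)&(P[...,2]<.25)&(f[1]>.2)&(np.hypot(P[...,0]-.538,P[...,1]+.16)>.06); 
if m.sum(): Q=P[m]; i=np.argmin(np.hypot(Q[:,0]-.538,Q[:,1]+.16)); print("nearest tall",Q[i].round(3))
E
```

```text
t 21.1 q [ 0.6   0.28 -0.51  1.85  0.16  1.05 -1.85] p [ 0.5356 -0.1598  0.1702] rot [-3.142 -0.    -0.31 ] F [-0.7 -0.2 -0.4] w 0.0423 f 0.0
handle top [ 539.1 -160.4] [13.6 44.1] -17.5 z 0.0799 466
  white line dir from centre [ 5.3 -1.6] 84
nearest tall [ 0.459 -0.248  0.152]
```

Call:
{"method": "move_arm", "body": {"plan": [[[0,0,0,3,-0.5,30,0.45],[0,0,0,0,0,40,0.45],[0,0,0,0,0,35,0.45],[0,0,0,0,0,25,0.45],[0,0,0,0,0,13,0.45],[0,0,0,0,0,5,0.45],[0,0,0,0,0,0,0.2],[0,0,0,0,0,0,0],[0,0,0,0,0,0,0],[0,0,0,0,0,0,0],[0,0,0,0,0,0,0],[0,0,0,0,0,0,0]]], "newtons": 35}}

```text
clock: 22.35
tool_pos: [0.5393, -0.1604, 0.023]
tool_rot: [-3.141, -0.001, -0.304]
wrist_force: [-1.5, 1.1, 8.1]
grip_width: 0.0139
gripper_force: 35.0
```

```bash
python3 - <<'E'
from snap import *
s=r.read_state(); print({k:np.round(v,3).tolist() for k,v in s.items()})
E
```

```text
{'clock': 22.35, 'joints': [0.54, 0.469, -0.455, 1.965, 0.289, 0.77, -1.956], 'qd': [-0.0, 0.003, -0.001, 0.001, -0.0, 0.0, 0.001], 'joint_torque': [0.609, -80.039, -5.984, -32.351, 0.341, -0.43, -0.033], 'tool_pos': [0.539, -0.16, 0.023], 'tool_rot': [-3.141, -0.001, -0.304], 'wrist_force': [-1.528, 1.101, 8.093], 'torque': [0.373, 0.251, 0.04], 'gripper_force': 34.97, 'grip_width': 0.014}
```

Call:
{"method": "move_arm", "body": {"plan": [[[0,0,-0.05,0,0,-0.5,0],[0,0,-0.08,0,0,0,0],[0,0,-0.08,0,0,0,0],[0,0,-0.08,0,0,0,0],[0,0,-0.08,0,0,0,0],[0,0,-0.08,0,0,0,0],[0,0,-0.08,0,0,0,0],[0,0,-0.08,0,0,0,0],[0,0,-0.08,0,0,0,0],[0,0,-0.08,0,0,0,0],[0,0,-0.03,0,0,0,0],[0,0,0,0,0,0,0]]]}}

```text
clock: 23.55
tool_pos: [0.5392, -0.1601, 0.023]
tool_rot: [3.141, -0.001, 0.495]
wrist_force: [1.8, 3.9, 3.7]
grip_width: 0.0139
gripper_force: 35.0
```

```bash
python3 - <<'E'
from snap import *
s=r.read_state(); print({k:np.round(v,3).tolist() for k,v in s.items() if k not in("qd","joint_torque")})
E
```

```text
{'clock': 23.55, 'joints': [0.684, 0.508, -0.64, 1.956, 0.412, 0.809, -1.262], 'tool_pos': [0.539, -0.16, 0.023], 'tool_rot': [3.141, -0.001, 0.495], 'wrist_force': [1.816, 3.918, 3.663], 'torque': [1.035, -0.466, 0.045], 'gripper_force': 34.963, 'grip_width': 0.014}
```

Call:
{"method": "move_arm", "body": {"plan": [[[0,0,-0.02,0,0,0,0],[0,0,-0.02,0,0,0,0],[0,0,-0.01,0,0,0,0],[0,0,0,0,0,0,0]]]}}

```text
clock: 23.95
tool_pos: [0.5392, -0.1601, 0.023]
tool_rot: [3.141, -0.001, 0.546]
wrist_force: [2.7, 4.2, 5.7]
grip_width: 0.014
gripper_force: 35.0
```

```bash
python3 - <<'E'
from snap import *
s=r.read_state(); print({k:np.round(v,3).tolist() for k,v in s.items() if k not in("qd","joint_torque")})
E
```

```text
{'clock': 23.95, 'joints': [0.692, 0.511, -0.651, 1.956, 0.42, 0.812, -1.218], 'tool_pos': [0.539, -0.16, 0.023], 'tool_rot': [3.141, -0.001, 0.546], 'wrist_force': [2.739, 4.223, 5.681], 'torque': [1.163, -0.436, -0.007], 'gripper_force': 34.972, 'grip_width': 0.014}
```

Call:
{"method": "move_arm", "body": {"plan": [[[0,0,-0.02,0,0,0,0],[0,0,-0.02,0,0,0,0],[0,0,0,0,0,0,0]]]}}

```text
clock: 24.25
tool_pos: [0.5392, -0.1601, 0.023]
tool_rot: [3.141, -0.001, 0.585]
wrist_force: [2.4, 6.3, 6.1]
grip_width: 0.014
gripper_force: 35.7
```

```bash
python3 - <<'E'
from snap import *
s=r.read_state(); print({k:np.round(v,3).tolist() for k,v in s.items() if k not in("qd","joint_torque")})
E
```

```text
{'clock': 24.25, 'joints': [0.699, 0.513, -0.66, 1.955, 0.426, 0.814, -1.183], 'tool_pos': [0.539, -0.16, 0.023], 'tool_rot': [3.141, -0.001, 0.585], 'wrist_force': [2.424, 6.337, 6.139], 'torque': [1.332, -0.479, -0.743], 'gripper_force': 35.741, 'grip_width': 0.014}
```

The torque jumps to −0.74 N m at yaw 0.585 after about zero at 0.546, so the end stop is reached. Next I'll turn clockwise click by click.

Call:
{"method": "move_arm", "body": {"plan": [[[0,0,0.035,0,0,0,0],[0,0,0.05,0,0,0,0],[0,0,0.08,0,0,0,0],[0,0,0.08,0,0,0,0],[0,0,0.08,0,0,0,0],[0,0,0.08,0,0,0,0],[0,0,0.049,0,0,0,0],[0,0,0,0,0,0,0],[0,0,0,0,0,0,0]]]}}

```text
clock: 25.15
tool_pos: [0.5392, -0.1603, 0.023]
tool_rot: [3.141, -0.001, 0.133]
wrist_force: [2.7, 4.2, 7.1]
grip_width: 0.0138
gripper_force: 35.0
```

Call:
{"method": "move_arm", "body": {"plan": [[[0,0,0.05,0,0,0,0],[0,0,0.08,0,0,0,0],[0,0,0.08,0,0,0,0],[0,0,0.08,0,0,0,0],[0,0,0.08,0,0,0,0],[0,0,0.049,0,0,0,0],[0,0,0,0,0,0,0],[0,0,0,0,0,0,0]]]}}

```text
clock: 25.95
tool_pos: [0.5392, -0.1604, 0.023]
tool_rot: [-3.142, -0.001, -0.286]
wrist_force: [2.4, 3.4, 5.4]
grip_width: 0.0135
gripper_force: 35.0
```

```bash
python3 - <<'E'
from snap import *
s=r.read_state(); print({k:np.round(v,3).tolist() for k,v in s.items() if k not in("qd","joint_torque")})
f,s=snap("t13","top"); m2.rects(f,.07,.09,(.42,.68,-.15,.2),amin=30)
E
```

```text
{'clock': 25.95, 'joints': [0.543, 0.469, -0.459, 1.964, 0.291, 0.771, -1.94], 'tool_pos': [0.539, -0.16, 0.023], 'tool_rot': [-3.142, -0.001, -0.286], 'wrist_force': [2.388, 3.414, 5.427], 'torque': [0.947, -0.766, -0.015], 'gripper_force': 34.977, 'grip_width': 0.014}
t 25.95 q [ 0.54  0.47 -0.46  1.96  0.29  0.77 -1.94] p [ 0.5392 -0.1604  0.023 ] rot [-3.142e+00 -1.000e-03 -2.860e-01] F [2.4 3.4 5.4] w 0.0135 f 35.0
  c [516.1  -1.9] size [ 17.  108.1] len-ang -70.3 z 0.0779 px [242.6 206.8]
  c [581.8  22.8] size [ 19.2 108.3] len-ang -70.3 z 0.0782 px [235.7 187.1]
```

Call:
{"method": "move_arm", "body": {"plan": [[[0,0,0.05,0,0,0,0],[0,0,0.08,0,0,0,0],[0,0,0.08,0,0,0,0],[0,0,0.08,0,0,0,0],[0,0,0.08,0,0,0,0],[0,0,0.049,0,0,0,0],[0,0,0,0,0,0,0],[0,0,0,0,0,0,0]]]}}

```text
clock: 26.8
tool_pos: [0.5391, -0.1606, 0.023]
tool_rot: [-3.141, -0.001, -0.705]
wrist_force: [3.4, 3.1, 6.3]
grip_width: 0.0134
gripper_force: 35.0
```

```bash
python3 - <<'E'
from snap import *
s=r.read_state(); print({k:np.round(v,3).tolist() for k,v in s.items() if k not in("qd","joint_torque")})
f,s=snap("t14","top"); m2.rects(f,.07,.09,(.42,.68,-.15,.2),amin=30); print("2nd"); m2.rects(f,.057,.07,(.42,.68,-.15,.2),amin=15)
g,s=snap("s14","side")
cv2.imwrite("pics/end.png",np.hstack([cv2.resize(f[0][160:250,190:310],(400,300)),cv2.resize(g[0][140:260,200:360],(400,300))]))
E
```

```text
{'clock': 26.8, 'joints': [0.466, 0.455, -0.361, 1.969, 0.228, 0.756, -2.304], 'tool_pos': [0.539, -0.161, 0.023], 'tool_rot': [-3.141, -0.001, -0.705], 'wrist_force': [3.436, 3.112, 6.319], 'torque': [0.738, -0.671, 0.017], 'gripper_force': 34.977, 'grip_width': 0.013}
t 26.8 q [ 0.47  0.45 -0.36  1.97  0.23  0.76 -2.3 ] p [ 0.5391 -0.1606  0.023 ] rot [-3.141e+00 -1.000e-03 -7.050e-01] F [3.4 3.1 6.3] w 0.0134 f 35.0
  c [514.1  12. ] size [105.4  17.9] len-ang 85.8 z 0.0779 px [238.5 207.3]
  c [583.5   8. ] size [108.4  18.6] len-ang 86.1 z 0.0775 px [240.1 186.7]
2nd
  c [547.  -24.4] size [16.  48.3] len-ang -5.9 z 0.0653 px [249.5 197.9]
  c [551.3  44.8] size [16.4 48.3] len-ang -4.9 z 0.0652 px [229.1 196.2]
t 26.85 q [ 0.47  0.45 -0.36  1.97  0.23  0.76 -2.3 ] p [ 0.5391 -0.1607  0.023 ] rot [-3.141e+00 -1.000e-03 -7.050e-01] F [3.2 2.5 5.6] w 0.0139 f 35.0
```

View pics/end.png

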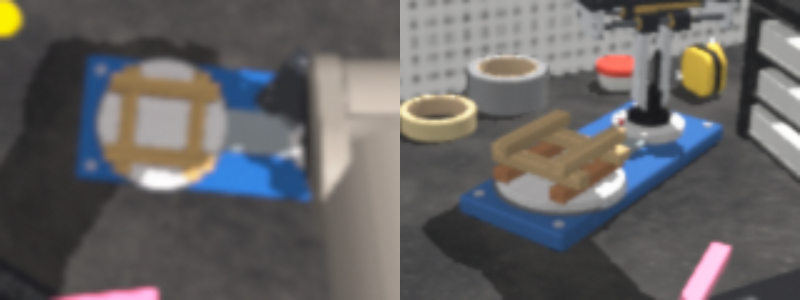

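The final view shows the tower intact and square with the base at about (160,125) in the left crop. Its slats lie at 85.8–86.1°, and the base at 85.7°. The knob is held at (655,115) in the right crop with near-zero torque at the third stop, so I'm handing in.

```bash
python3 -c "
from workcell import r
print(r.sign_off())"
```

```text
the job is handed in; nothing more can be done
None
```

I laid both loose slats crosswise on the tower, wound the knob back to its end stop, turned it clockwise to the third stop and handed the job in with the knob still gripped, at 26.9 s of the 64 s allowed.

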